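# Spring open the micrometer case and steady its lid

## Robot

A 6-joint arm with a two-finger parallel gripper is mounted at the origin on the work surface. World frame = base frame: x ahead of the robot, y to its left, z up, the work surface at z = 0. Lengths are in m, angles in rad, forces in N, time in s.
With the tool pointing down it reaches from about 0.25 to 0.8 m from the base axis. Payload 8.5 kg.
Tool frame: the origin (TCP) lies at the very end of the fingers, on their centre line; the grasp point (between the pads) lies 19 mm behind it; x points along the fingers, z is the direction in which the jaws open and shut, and the axes are right-handed (so a half turn about x gives the same grasp; the last joint's range is limited). The gripper opens to 85 mm and grips with 20 to 120 N. Pads are 22 mm wide; open, the fingers measure 114 mm over their backs; the gripper's body (76 mm by 85 mm) begins 54 mm behind the grasp point. The pads swing forward as they close: fully open they stand 13 mm farther back than shut.
Start: joints at [1.203, 0.238, -0.013, 1.319, 0, 1.571], TCP at [0.189, 0.49, 0.231] pointing down, gripper open.
Joint ranges: [-2.66, 2.66], [-1.03, 1.9], [-1.14, 1.46], [-1.82, 2.27], [-1.45, 1.34], [-3.14, 3.14]. Speed limits (rad/s): [2.22, 2.22, 2.79, 3.14, 3.14, 3.14].

## Interface

Orientations are given as a unit quaternion [x, y, z, w].
In Python, from plant import r gives the robot as it stands. The module is installed in compiled form; this text tells all that it offers.
- The arm moves only by the tool arm_command, never from a script. Its argument "steps" is text: rows parted by semicolons, each of 5 numbers parted by spaces: the finger opening in m, from 0 to 0.0854, then the shift along the world's x, y, z in m, then the turn about the world's z in degrees. In form: hand tx ty tz yaw; .... A call has 1 to 8 rows; each row shifts and turns the commanded pose from where the row before left it; what a row does not reach is not made up. A row lasts 1/8 s, in which the tool goes at most 62.5 mm and 10.7 degrees, less where a joint would pass 70% of its speed; a pose out of reach is approached as far as the arm can. A call with a gripper value outside its range is refused whole. The fingers move at their own pace and stop on an object; the grip force is fixed at half the most. Time passes only in rows, so rows that do not move let the fingers close. It gives the time, the measured TCP pose, the force and the opening at its end, in the units of the state.
- r.read_state(): the state, without advancing time (a new reading comes with each control period).
- r.capture(name): name is "scene" or "top" or "wrist"; returns a dict with "img" (480x640x3 uint8, red, green, blue), "camera_matrix" (3x3 intrinsics, pixels), "R" (3x3) and "t" (3): a world point X has camera coordinates R X + t. Camera axes: x right, y down, z forward; pixel columns grow to the right and rows downward; lengths in m; the calibration is good to about 2 mm. A picture is of the moment at which its call begins. There is no depth.
- r.sign_off(): hands the job in, once; it reports no verdict.
The state is a dict: "t": time; "joint_positions": joint angles; "joint_velocities": joint speeds; "joint_torque": joint torques, N m; "tcp_pos": TCP position; "eef_rot": TCP orientation; "force": force on the tool from outside, world axes, zero at the start; "wrist_torque": the same for the moment, N m; "opening": opening from 0.0 (shut) to 1.0 (fully open).
Only numpy, scipy, OpenCV 4.12 (cv2) and the standard library are available. Lean on these libraries where they do the work, as an engineer would, in place of code of your own. Each camera call takes 0.05 s, during which the arm holds its last target.

## Task

Of the two closed instrument cases on the inspection bench, open the wider one: press its round release button so the sprung lid pops up, and get clear so that the lid swings up free. The lid then keeps nodding: rest the closed fingers gently on top of it, hold it still about half a second while still well open, then ease off slowly so that it stays standing open without nodding. Leave the narrower case shut.

Things in the scene. Friction and masses are not known exactly. Their poses are not given: they have to be found in the camera images.
- wide_button_top (a point): Centre of the top of the wider case's release button: steel, 26 mm across, 11 mm proud of the ledge at the robot side of the black case (170 deep x 190 wide x 45 mm high, fixed; the other is 110 mm wide). Axes: x level, from button to hinge; z up. Sinks 5 mm, 1.5 N at first, 5 N at the bottom; lets go at 4 mm. The lid swings clear of a hand kept narrow (under 80 mm) along x.
- wide_lid_spot (a point): Where to steady the wider lid: on its upper face, mid-width, 80 mm from the hinge line, 38 mm from the free edge; moves with the lid, a 118 x 190 x 6 mm aluminium plate. Hinge line: along y, 150 mm along the button's x from the button's top and 10 mm lower. Seen from the button's top the spot is, shut, 70 mm along x and 4 mm lower; at the rest angle 92 mm along x and 44 mm higher.
- wide_lid (a joint): Opening angle of the wider lid, rad: 0 shut and latched (start), grows as the free edge rises; stop at 0.9. Released, a weak spring pops it to the stop, then it nods at about 1.7 Hz for some ten seconds about its rest angle 0.68. Pushing it down is springy: about 0.5 N at the spot for 0.2 rad. Eased off slowly it follows up and rests at 0.68.
- narrow_lid (a joint): Opening angle of the lid of the narrower case (110 mm wide, else alike, bystander), rad: 0 shut; must stay shut.

How it is judged:
By the outcome, as a careful person would: the job done as asked, in the order asked, and still so for the second after the job is handed in, with the robot touching nothing.
It also fails if it takes over 45 s, if anything falls off the work surface, if the arm or the gripper's body presses on something with over 40 N, if the wrist force passes 120 N, or if a joint passes its speed limit or range.

## Working session

There is one attempt and no reset: what is moved stays moved. The work goes in short steps, Python scripts to look and compute and a tool call to move; the robot and the scene stay as the last step left them, time stands still between calls to the robot, and variables do not carry over. Pictures are saved under pics/ and viewed, and the job is handed in when it is done.

Besides the shell and the picture viewer there is one more tool, called after "Call:" by a JSON object that holds its "name" and its "arguments", one argument or row to a line. arm_command: Moves the arm, as the interface text tells. Its arguments: {"type":"object","properties":{"steps":{"type":"string"}},"required":["steps"]}

```bash
mkdir -p pics
python3 - <<'E'
from plant import r
import cv2,numpy as np
s=r.read_state();print(s['t'],s['tcp_pos'],s['eef_rot'],s['force'],s['opening'])
for n in("scene","top"):
    c=r.capture(n);cv2.imwrite(f'pics/{n}0.png',c['img'][:,:,::-1]);print(n,c['camera_matrix'],c['R'],c['t'])
    np.savez(n+'0.npz',**c)
E
```

```text
0.0 [0.18862154 0.48950122 0.23069691] [-0.40041291  0.58341406  0.39985878  0.58258947] [ 0.31346811 -0.63216798 -0.67466718] 1.0012963669119037
scene [[533.34725212   0.         324.85410294]
 [  0.         533.34725212 249.54703317]
 [  0.           0.           1.        ]] [[ 0.47426379  0.8803794   0.00244301]
 [ 0.69236966 -0.37126536 -0.61869726]
 [-0.54378131  0.29511717 -0.7856257 ]] [-0.25411771 -0.37306564  1.27179195]
top [[566.3482418    0.         325.62431495]
 [  0.         566.3482418  238.85728131]
 [  0.           0.           1.        ]] [[-0.00988734 -0.99924072  0.03768596]
 [-0.99810649  0.00757396 -0.06104151]
 [ 0.06070973 -0.03821814 -0.99742353]] [-0.03106062  0.57108209  0.98875058]
```

View pics/scene0.png

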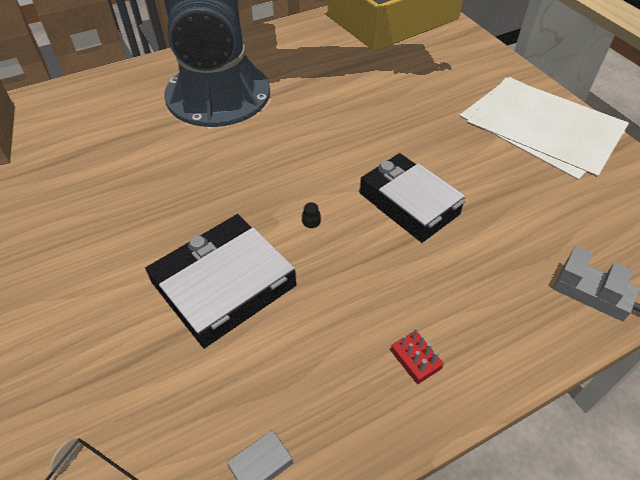

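View pics/top0.png

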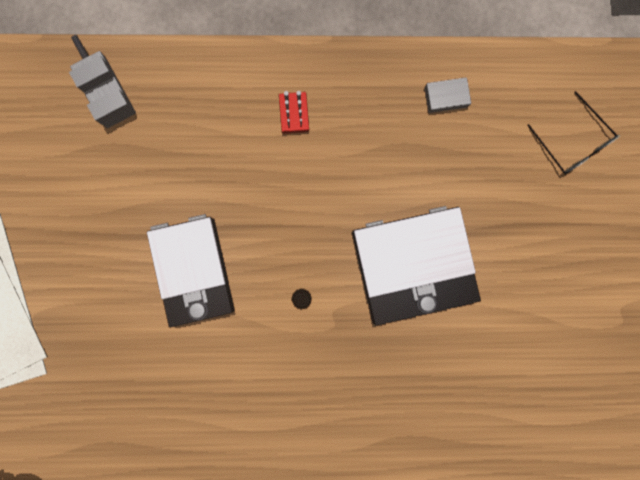

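The top view shows the wide case at right, with its button near (428,303). In the scene view the same button is near (197,242). Next I'll measure it.

```bash
cat > h.py <<'E'
import numpy as np,cv2
def ray(c,p):
    d=c['R'].T@np.linalg.inv(c['camera_matrix'])@np.array([p[0],p[1],1.]);return -c['R'].T@c['t'],d
def onz(c,p,z):
    o,d=ray(c,p);return o+d*(z-o[2])/d[2]
def tri(c1,p1,c2,p2):
    P=[c['camera_matrix']@np.c_[c['R'],c['t']] for c in(c1,c2)]
    X=cv2.triangulatePoints(P[0],P[1],np.array(p1,float).reshape(2,1),np.array(p2,float).reshape(2,1));return (X[:3]/X[3]).ravel()
def proj(c,X):
    q=c['camera_matrix']@(c['R']@np.array(X)+c['t']);return q[:2]/q[2]
E
python3 - <<'E'
from h import *
T=dict(np.load('top0.npz'));S=dict(np.load('scene0.npz'))
for n,c,b in(('top',T,(400,275,460,325)),('scene',S,(170,225,230,270))):
    x0,y0,x1,y1=b;cv2.imwrite(f'pics/{n}_z.png',cv2.resize(c['img'][y0:y1,x0:x1,::-1],None,fx=10,fy=10,interpolation=cv2.INTER_CUBIC))
g=cv2.cvtColor(T['img'],cv2.COLOR_RGB2HSV)
for box in((340,200,500,330),(130,200,240,330)):
    m=np.zeros(g.shape[:2],np.uint8);x0,y0,x1,y1=box
    m[y0:y1,x0:x1]=((g[y0:y1,x0:x1,1]<25)&(g[y0:y1,x0:x1,2]>205))*255
    cs=max(cv2.findContours(m,0,1)[0],key=cv2.contourArea)
    bx=cv2.boxPoints(cv2.minAreaRect(cs));W=np.array([onz(T,p,.045) for p in bx]);print(bx);print(W.round(4))
    print(np.linalg.norm(W-np.roll(W,1,0),axis=1))
    for a,b in zip(W,np.roll(W,-1,0)):print(np.degrees(np.arctan2(*(b-a)[1::-1])))
E
```

```text
[[354.7518  231.07611]
 [459.95993 207.45795]
 [474.5452  272.4286 ]
 [369.33707 296.04675]]
[[ 0.5823 -0.0857  0.045 ]
 [ 0.6225 -0.271   0.045 ]
 [ 0.5086 -0.2939  0.045 ]
 [ 0.4698 -0.1095  0.045 ]]
[0.11498472 0.18961435 0.11610422 0.18845759]
-77.7682636898054
-168.64884319119136
101.89503032294144
11.92063952712092
[[146.59787 231.9905 ]
 [208.87033 217.97919]
 [223.63654 283.6068 ]
 [161.36407 297.6181 ]]
[[0.5832 0.2714 0.045 ]
 [0.6067 0.1656 0.045 ]
 [0.4938 0.1403 0.045 ]
 [0.4712 0.2455 0.045 ]]
[0.11502458 0.10828307 0.11566521 0.10763703]
-77.51156539656225
-167.33127724443324
102.1453540317854
12.992495838356602
```

View pics/top_z.png

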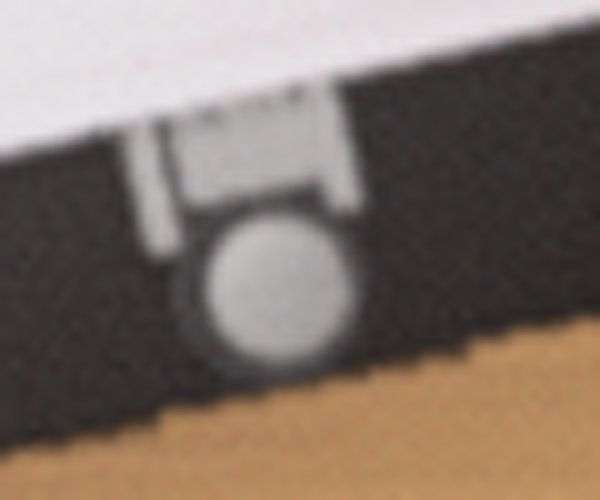

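View pics/scene_z.png

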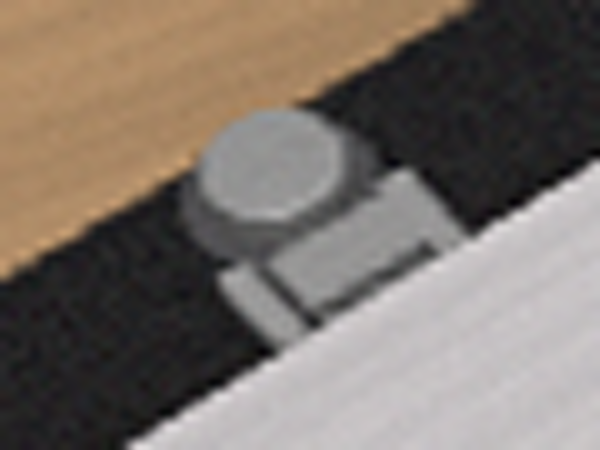

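```bash
python3 - <<'E'
from h import *
T=dict(np.load('top0.npz'));S=dict(np.load('scene0.npz'))
B=tri(T,(427.6,303.3),S,(196.7,240.9));print(B,onz(T,(427.6,303.3),.05),onz(S,(196.7,240.9),.05),proj(T,B),proj(S,B))
g=cv2.cvtColor(T['img'],cv2.COLOR_RGB2HSV)
# lid center -> axis
zl=B[2]-.004
bx=np.array([[354.75,231.08],[459.96,207.46],[474.55,272.43],[369.34,296.05]])
W=np.array([onz(T,p,zl) for p in bx]);c=W.mean(0);print(c,np.linalg.norm(c[:2]-B[:2]),np.degrees(np.arctan2(*(c-B)[1::-1])))
# pixel rows, straight-line fit of front edge of lid and back
from numpy.linalg import norm
E
python3 - <<'E'
from plant import r
print(r.read_state()['t'])
from scipy.spatial.transform import Rotation as R
print(R.from_quat(r.read_state()['eef_rot']).as_matrix().round(3))
E
```

```text
[ 0.45677345 -0.20787047  0.05694882] [ 0.45641389 -0.20933068  0.05      ] [ 0.45074975 -0.20712292  0.05      ] [427.63119722 303.31201174] [196.73712565 240.90218643]
[ 0.54549071 -0.18845981  0.05294882] 0.09081589409455663 12.341406574279329
0.1
[[-0.001 -0.933  0.36 ]
 [-0.001  0.36   0.933]
 [-1.     0.    -0.001]]
```

Call:
{"name": "arm_command", "arguments": {
  "steps": "0 0.0168 -0.0436 0 -9.2; 0 0.0168 -0.0436 0 -9.2; 0 0.0168 -0.0436 0 -9.2; 0 0.0168 -0.0436 0 -9.2; 0 0.0168 -0.0436 0 -9.2; 0 0.0168 -0.0436 0 -9.2; 0 0.0168 -0.0436 0 -9.2; 0 0.0168 -0.0436 0 -9.2"
}}

```text
t: 1.1
tcp_pos: [0.3233, 0.1396, 0.2312]
eef_rot: [0.031, 0.706, -0.031, 0.706]
force: [0.9, 0.1, 0.3]
opening: 0.002
```

Call:
{"name": "arm_command", "arguments": {
  "steps": "0 0.0168 -0.0436 0 -9.2; 0 0.0168 -0.0436 0 -9.2; 0 0.0168 -0.0436 -0.015 -9.2; 0 0.0168 -0.0436 -0.02 -9.2; 0 0.0168 -0.0436 -0.02 -9.2; 0 0.0168 -0.0436 -0.02 -9.2; 0 0.0168 -0.0436 -0.02 -9.2; 0 0.0168 -0.0436 -0.02 -9.2"
}}

```text
t: 2.1
tcp_pos: [0.4577, -0.2093, 0.1154]
eef_rot: [0.448, 0.547, -0.448, 0.547]
force: [0.8, 0.6, 0.8]
opening: 0.001
```

Run:
```python
from plant import r
import cv2,numpy as np
from scipy.spatial.transform import Rotation as R
for n in ('wrist','top'):
    c=r.capture(n);cv2.imwrite(f'pics/{n}1.png',c['img'][:,:,::-1]);np.savez(n+'1.npz',**c)
s=r.read_state();print(s['t'],s['tcp_pos'],s['force'],s['opening'],s['joint_positions']);print(R.from_quat(s['eef_rot']).as_matrix().round(3))
```

```text
2.2 [ 0.45790922 -0.21084082  0.11379856] [0.20737256 0.53221108 0.09505055] -1.3397371244045919e-05 [-4.31099109e-01  2.73739424e-01 -2.79154657e-01  1.01996476e+00
 -6.64983874e-04  2.51296951e+00]
[[-0.002  0.981  0.196]
 [ 0.     0.196 -0.981]
 [-1.    -0.002 -0.001]]
```

View pics/wrist1.png

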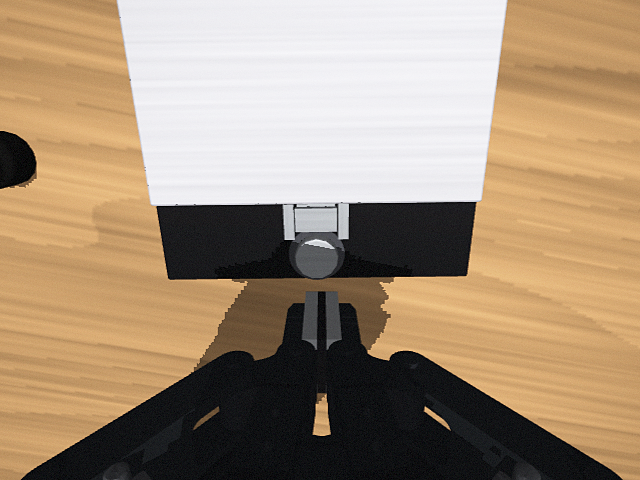

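Run:
```python
from h import *
T=dict(np.load('top0.npz'));S=dict(np.load('scene0.npz'));W=dict(np.load('wrist1.npz'))
print(onz(W,(317.5,256.5),.0565),tri(T,(427.6,303.3),W,(317.5,256.5)),tri(S,(196.7,240.9),W,(317.5,256.5)))
T1=dict(np.load('top1.npz'));print(abs(T1['img'].astype(int)-T['img'])[200:330,130:500].mean())
# front case edge + lid edge in wrist at z .045/.052 for yaw
for a,b,z in(((170,279),(467,275),.045),((150,206),(482,202),.0525)):
    p,q=onz(W,a,z),onz(W,b,z);print(np.linalg.norm(p-q),np.degrees(np.arctan2(*(p-q)[1::-1]))-90)
```

```text
[ 0.45763507 -0.20752215  0.0565    ] [ 0.45675621 -0.20807615  0.05489147] [ 0.45819394 -0.20788026  0.05847339]
20.407172557172558
0.18705499783973353 12.304347667304583
0.188443247797342 12.161119231938201
```

Call:
{"name": "arm_command", "arguments": {
  "steps": "0 -0.001 0.003 -0.01 0.9; 0 0 0 -0.014 0; 0 0 0 -0.014 0; 0 0 0 -0.008 0; 0 0 0 -0.002 0; 0 0 0 0 0"
}}

```text
t: 2.95
tcp_pos: [0.4567, -0.2047, 0.0684]
eef_rot: [0.442, 0.552, -0.442, 0.552]
force: [1.1, -0.6, -0.1]
opening: -0.001
```

Call:
{"name": "arm_command", "arguments": {
  "steps": "0 0 -0.002 -0.003 0; 0 0 0 -0.002 0; 0 0 0 -0.002 0; 0 0 0 0 0"
}}

```text
t: 3.45
tcp_pos: [0.4564, -0.2067, 0.0611]
eef_rot: [0.442, 0.552, -0.442, 0.552]
force: [-0.3, -0.1, -0.1]
opening: -0.002
```

Run:
```python
from plant import r
for i in range(4):
    s=r.read_state();print(s['t'],s['tcp_pos'],s['force']);
    if i==0: c=r.capture('wrist')
import cv2;cv2.imwrite('pics/w2.png',c['img'][:,:,::-1])
```

```text
3.45 [ 0.45643541 -0.20671576  0.06112643] [-0.27196738 -0.13908492 -0.07751809]
3.5 [ 0.45654551 -0.20675007  0.06123963] [-0.70585857 -0.0410687   0.13004198]
3.5 [ 0.45654551 -0.20675007  0.06123963] [-0.70585857 -0.0410687   0.13004198]
3.5 [ 0.45654551 -0.20675007  0.06123963] [-0.70585857 -0.0410687   0.13004198]
```

View pics/w2.png

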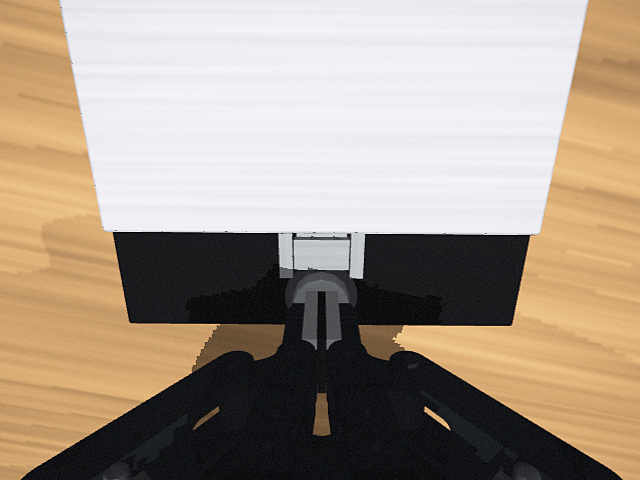

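Call:
{"name": "arm_command", "arguments": {
  "steps": "0 0 0 -0.002 0; 0 0 0 -0.002 0; 0 0 0 -0.002 0; 0 0 0 0 0; 0 0 0 0 0"
}}

```text
t: 4.12
tcp_pos: [0.4566, -0.2067, 0.0553]
eef_rot: [0.442, 0.552, -0.442, 0.552]
force: [-0.3, -0.3, 1.1]
opening: 0.001
```

Call:
{"name": "arm_command", "arguments": {
  "steps": "0 0 0 -0.0015 0; 0 0 0 -0.0015 0; 0 0 0 -0.001 0; 0 0 0 0 0"
}}

```text
t: 4.62
tcp_pos: [0.4566, -0.2067, 0.0513]
eef_rot: [0.442, 0.552, -0.442, 0.552]
force: [-1.6, 0.6, 5.2]
opening: 0.002
```

Call:
{"name": "arm_command", "arguments": {
  "steps": "0 0 0 0.02 0; 0 0 0 0.04 0; 0 0 0 0.04 0; 0 0 0 0.03 0; 0 0 0 0 0"
}}

```text
t: 5.25
tcp_pos: [0.4578, -0.2073, 0.1832]
eef_rot: [0.442, 0.551, -0.442, 0.553]
force: [1.0, -0.1, -0.8]
opening: -0.001
```

Run:
```python
from plant import r
import cv2,numpy as np
c=r.capture('scene');s=r.read_state();print(s['t'],s['tcp_pos'],s['force'])
cv2.imwrite('pics/s3.png',c['img'][:,:,::-1])
```

```text
5.3 [ 0.45703604 -0.20698185  0.181709  ] [ 0.4024695   0.20513211 -0.01116304]
```

View pics/s3.png

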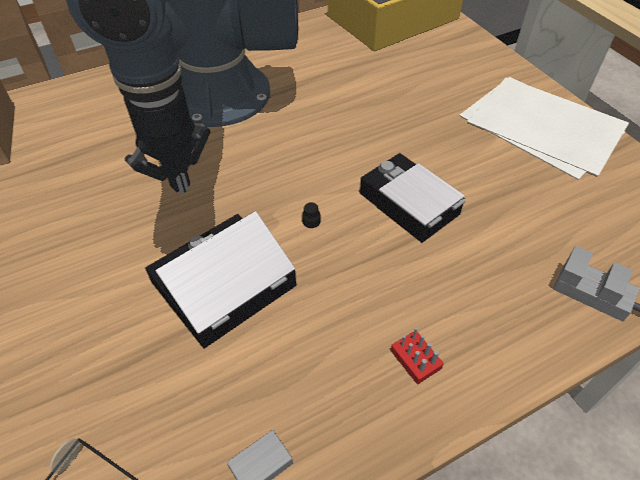

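Call:
{"name": "arm_command", "arguments": {
  "steps": "0 0.02 0.004 0 0; 0 0.04 0.008 0 0; 0 0.03 0.007 0 0; 0 0 0 0 0; 0 0 0 0 0"
}}

```text
t: 5.92
tcp_pos: [0.5455, -0.1876, 0.1799]
eef_rot: [0.442, 0.553, -0.442, 0.551]
force: [-0.1, -0.3, 1.0]
opening: 0.005
```

Run:
```python
from plant import r
from h import *
B=np.array([.4572,-.2077,.0565]);a=np.radians(12.2);ax=np.array([np.cos(a),np.sin(a),0]);ay=np.array([-np.sin(a),np.cos(a),0]);ez=np.array([0,0,1])
def edge(th,v): # free upper edge
    return B+ax*(.150-.118*np.cos(th)+.006*np.sin(th))+ez*(-.010+.118*np.sin(th)+.006*np.cos(th))+ay*v
ims=[]
for i in range(12):
    c=r.capture('scene');ims.append(c['img']);t=r.read_state()['t']
    g=cv2.cvtColor(c['img'],cv2.COLOR_RGB2HSV);m=(g[...,1]<25)&(g[...,2]>140)
    # walk along projected free-edge locus at v=-.06,.06(scene), find largest th that is white
    o=[]
    for v in(-.075,-.06,.06,.08):
        best=None
        for th in np.arange(0,1.0,.01):
            u=proj(c,edge(th,v)).round().astype(int)
            if m[u[1],u[0]]:best=th
        o.append(best)
    print(round(t,2),o)
print(r.read_state()['tcp_pos'])
cv2.imwrite('pics/s4.png',ims[-1][:,:,::-1])
```

```text
5.97 [np.float64(0.99), np.float64(0.92), np.float64(0.99), np.float64(0.85)]
6.03 [np.float64(0.99), np.float64(0.88), np.float64(0.99), np.float64(0.89)]
6.08 [np.float64(0.99), np.float64(0.8300000000000001), np.float64(0.99), np.float64(0.9500000000000001)]
6.12 [np.float64(0.99), np.float64(0.92), np.float64(0.99), np.float64(0.99)]
6.17 [np.float64(0.99), np.float64(0.99), np.float64(0.99), np.float64(0.99)]
6.22 [np.float64(0.99), np.float64(0.99), None, np.float64(0.99)]
6.28 [np.float64(0.99), np.float64(0.99), None, np.float64(0.99)]
6.33 [np.float64(0.99), np.float64(0.99), np.float64(0.99), np.float64(0.99)]
6.38 [np.float64(0.99), np.float64(0.92), np.float64(0.99), np.float64(0.99)]
6.42 [np.float64(0.99), np.float64(0.8300000000000001), np.float64(0.99), np.float64(0.9500000000000001)]
6.47 [np.float64(0.99), np.float64(0.88), np.float64(0.99), np.float64(0.89)]
6.53 [np.float64(0.99), np.float64(0.91), np.float64(0.99), np.float64(0.85)]
[ 0.54650646 -0.18779645  0.18135203]
```

View pics/s4.png

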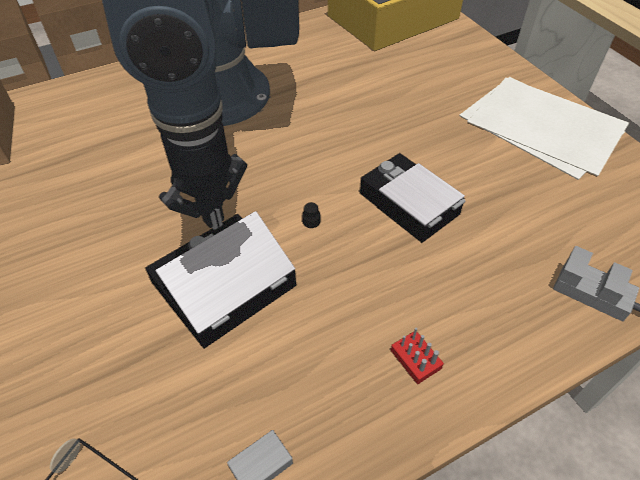

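Call:
{"name": "arm_command", "arguments": {
  "steps": "0 0 0 -0.01 0; 0 0 0 -0.012 0; 0 0 0 -0.01 0; 0 0 0 -0.005 0; 0 0 0 -0.004 0; 0 0 0 -0.004 0; 0 0 0 -0.004 0; 0 0 0 -0.004 0"
}}

```text
t: 7.52
tcp_pos: [0.5466, -0.1878, 0.1281]
eef_rot: [0.442, 0.552, -0.442, 0.552]
force: [0.4, 0.6, -0.2]
opening: -0.001
```

```bash
cat > look.py <<'E'
import sys
from plant import r
from h import *
B=np.array([.4572,-.2077,.0565]);a=np.radians(12.2);ax=np.array([np.cos(a),np.sin(a),0]);ay=np.array([-np.sin(a),np.cos(a),0]);ez=np.array([0,0,1])
def edge(th,v,d=.118):
    return B+ax*(.150-d*np.cos(th)+.006*np.sin(th))+ez*(-.010+d*np.sin(th)+.006*np.cos(th))+ay*v
ths=np.arange(0,1.0,.005)
for i in range(int(sys.argv[2])):
    c=r.capture('scene');s=r.read_state()
    g=cv2.cvtColor(c['img'],cv2.COLOR_RGB2HSV);m=((g[...,1]<25)&(g[...,2]>140)).astype(np.uint8)
    m[:,:140]=0;m[:,300:]=0;m[:195]=0;m[350:]=0
    cs=max(cv2.findContours(m,0,1)[0],key=cv2.contourArea)[:,0].astype(float)
    # corner v=+.095: extreme contour point along direction up-right-ish
    k=cs[np.argmax(cs@np.array([.35,-.94]))];k2=cs[np.argmax(cs@np.array([-.9,-.45]))]
    f=lambda k,v:ths[np.argmin([np.linalg.norm(proj(c,edge(t,v))-k) for t in ths])]
    e=lambda k,v:min(np.linalg.norm(proj(c,edge(t,v))-k) for t in ths)
    print(round(s['t'],2),k,k2,'th',f(k,-.095),f(k,.095),f(k2,.095),f(k2,-.095),'err',[round(e(*q),1) for q in((k,-.095),(k,.095),(k2,.095),(k2,-.095))])
print(s['tcp_pos'],s['force'])
cv2.imwrite('pics/'+sys.argv[1],c['img'][:,:,::-1])
E
python3 look.py s5.png 2
```

```text
7.58 [260. 209.] [157. 269.] th 0.995 0.6900000000000001 0.0 0.745 err [np.float64(116.0), np.float64(1.3), np.float64(105.2), np.float64(0.4)]
7.62 [258. 209.] [157. 268.] th 0.995 0.61 0.0 0.74 err [np.float64(114.3), np.float64(0.4), np.float64(104.7), np.float64(0.6)]
[ 0.54633118 -0.1876966   0.12785135] [-0.19749524  0.34817512 -1.12121541]
```

View pics/s5.png

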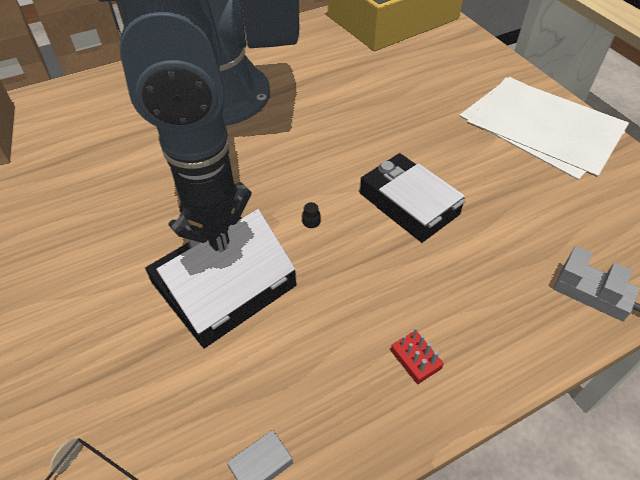

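The corner model fits the view to about 1 px (lid corners (258,209) and (157,268)), with the lid around 0.7 and the fingers above it. I'll lower them gently.

Call:
{"name": "arm_command", "arguments": {
  "steps": "0 0 0 -0.003 0; 0 0 0 -0.003 0; 0 0 0 -0.003 0; 0 0 0 -0.003 0; 0 0 0 -0.0025 0; 0 0 0 -0.0025 0; 0 0 0 -0.002 0; 0 0 0 -0.002 0"
}}

```text
t: 8.62
tcp_pos: [0.5466, -0.1878, 0.1071]
eef_rot: [0.442, 0.552, -0.442, 0.552]
force: [-0.3, 0.5, 0.0]
opening: -0.005
```

Call:
{"name": "arm_command", "arguments": {
  "steps": "0 0 0 -0.002 0; 0 0 0 -0.002 0; 0 0 0 -0.002 0; 0 0 0 -0.002 0; 0 0 0 -0.0015 0; 0 0 0 -0.0015 0; 0 0 0 -0.001 0; 0 0 0 -0.001 0"
}}

```text
t: 9.62
tcp_pos: [0.5466, -0.1878, 0.0942]
eef_rot: [0.442, 0.552, -0.442, 0.552]
force: [-0.3, -0.3, 0.7]
opening: -0.001
```

```bash
python3 look.py s6.png 4
```

```text
9.68 [256. 211.] [156. 269.] th 0.995 0.49 0.0 0.66 err [np.float64(111.5), np.float64(0.5), np.float64(106.1), np.float64(0.3)]
9.72 [257. 211.] [156. 269.] th 0.995 0.52 0.0 0.66 err [np.float64(112.4), np.float64(1.3), np.float64(106.1), np.float64(0.3)]
9.78 [257. 211.] [156. 269.] th 0.995 0.52 0.0 0.66 err [np.float64(112.4), np.float64(1.3), np.float64(106.1), np.float64(0.3)]
9.82 [256. 211.] [156. 269.] th 0.995 0.49 0.0 0.66 err [np.float64(111.5), np.float64(0.5), np.float64(106.1), np.float64(0.3)]
[ 0.54663214 -0.18776881  0.0943041 ] [0.47290409 0.47235456 0.34514804]
```

View pics/s6.png

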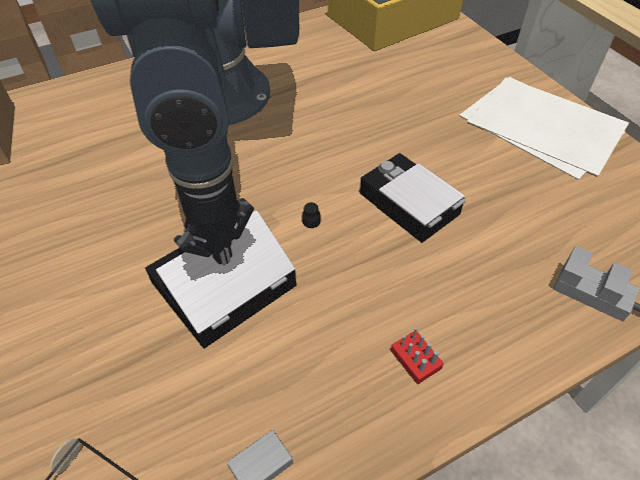

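Call:
{"name": "arm_command", "arguments": {
  "steps": "0 0 0 -0.001 0; 0 0 0 -0.001 0; 0 0 0 -0.001 0; 0 0 0 0 0; 0 0 0 0 0; 0 0 0 0 0; 0 0 0 0 0; 0 0 0 0 0"
}}

```text
t: 10.82
tcp_pos: [0.5466, -0.1877, 0.0913]
eef_rot: [0.442, 0.552, -0.442, 0.552]
force: [-0.1, 0.1, -0.2]
opening: -0.001
```

```bash
python3 look.py s7.png 4
python3 - <<'E'
from plant import r
import cv2
cv2.imwrite('pics/w7.png',r.capture('wrist')['img'][:,:,::-1])
E
```

```text
10.88 [256. 211.] [156. 269.] th 0.995 0.49 0.0 0.66 err [np.float64(111.5), np.float64(0.5), np.float64(106.1), np.float64(0.3)]
10.93 [256. 211.] [156. 269.] th 0.995 0.49 0.0 0.66 err [np.float64(111.5), np.float64(0.5), np.float64(106.1), np.float64(0.3)]
10.97 [256. 211.] [156. 269.] th 0.995 0.49 0.0 0.66 err [np.float64(111.5), np.float64(0.5), np.float64(106.1), np.float64(0.3)]
11.03 [256. 211.] [156. 269.] th 0.995 0.49 0.0 0.66 err [np.float64(111.5), np.float64(0.5), np.float64(106.1), np.float64(0.3)]
[ 0.54657481 -0.18775166  0.09127527] [0.63882625 0.78924227 0.45574338]
```

View pics/w7.png

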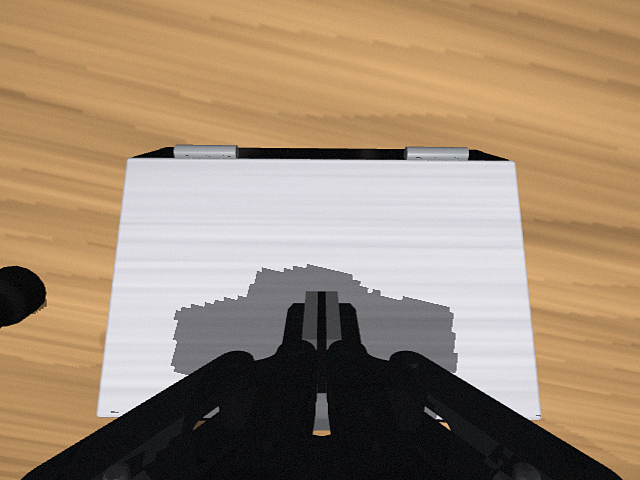

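```bash
cat > wr.py <<'E'
import sys
from plant import r
from h import *
B=np.array([.4572,-.2077,.0565]);a=np.radians(12.2);ax=np.array([np.cos(a),np.sin(a),0]);ay=np.array([-np.sin(a),np.cos(a),0]);ez=np.array([0,0,1])
def edge(th,v,d=.118):
    return B+ax*(.150-d*np.cos(th)+.006*np.sin(th))+ez*(-.010+d*np.sin(th)+.006*np.cos(th))+ay*v
for i in range(int(sys.argv[2])):
    c=r.capture('wrist');s=r.read_state()
    g=cv2.cvtColor(c['img'],cv2.COLOR_RGB2HSV);m=((g[...,1]<25)&(g[...,2]>140)).astype(np.uint8)
    cs=max(cv2.findContours(m,0,1)[0],key=cv2.contourArea)[:,0].astype(float)
    kl=cs[np.argmax(cs@[-1,.6])];kr=cs[np.argmax(cs@[1,.6])]
    ths=np.arange(.2,1,.002);o=[]
    for k,v in((kl,.095),(kr,-.095)):
        e=[np.linalg.norm(proj(c,edge(t,v))-k) for t in ths];j=int(np.argmin(e));o+=[round(ths[j],3),round(e[j],1)]
    print(round(s['t'],2),kl,kr,o)
print(s['tcp_pos'],s['force'])
cv2.imwrite('pics/'+sys.argv[1],c['img'][:,:,::-1])
E
python3 wr.py w8.png 1
```

```text
11.12 [ 98. 416.] [540. 418.] [np.float64(0.508), np.float64(0.6), np.float64(0.49), np.float64(1.1)]
[ 0.54656274 -0.18773327  0.09126517] [ 0.90166396 -0.602157    0.06331144]
```

Both wrist-view corners, (98,416) and (540,418), give a lid angle of about 0.50. That matches the contact geometry, so the lid is held still. Now I'll ease off slowly.

Call:
{"name": "arm_command", "arguments": {
  "steps": "0 0 0 0.0003 0; 0 0 0 0.0004 0; 0 0 0 0.0005 0; 0 0 0 0.0005 0; 0 0 0 0.0005 0; 0 0 0 0.0005 0; 0 0 0 0.0005 0; 0 0 0 0.0005 0"
}}

```text
t: 12.12
tcp_pos: [0.5465, -0.1878, 0.095]
eef_rot: [0.442, 0.552, -0.442, 0.552]
force: [-0.1, 0.2, -0.2]
opening: 0.002
```

Call:
{"name": "arm_command", "arguments": {
  "steps": "0 0 0 0.0005 0; 0 0 0 0.0005 0; 0 0 0 0.0005 0; 0 0 0 0.0005 0; 0 0 0 0.0005 0; 0 0 0 0.0005 0; 0 0 0 0.0005 0; 0 0 0 0.0005 0"
}}

```text
t: 13.12
tcp_pos: [0.5466, -0.1878, 0.099]
eef_rot: [0.442, 0.552, -0.442, 0.552]
force: [-0.1, 0.4, 0.0]
opening: 0.0
```

Call:
{"name": "arm_command", "arguments": {
  "steps": "0 0 0 0.0005 0; 0 0 0 0.0005 0; 0 0 0 0.0005 0; 0 0 0 0.0005 0; 0 0 0 0.0005 0; 0 0 0 0.0005 0; 0 0 0 0.0005 0; 0 0 0 0.0005 0"
}}

```text
t: 14.12
tcp_pos: [0.5465, -0.1877, 0.103]
eef_rot: [0.442, 0.552, -0.442, 0.552]
force: [0.8, -0.1, -0.3]
opening: 0.003
```

```bash
python3 wr.py w9.png 2
```

```text
14.18 [ 95. 399.] [543. 401.] [np.float64(0.624), np.float64(0.6), np.float64(0.602), np.float64(0.9)]
14.22 [ 94. 398.] [543. 401.] [np.float64(0.628), np.float64(1.7), np.float64(0.602), np.float64(0.9)]
[ 0.54657514 -0.18780209  0.10304571] [0.04275648 0.03753287 0.4918089 ]
```

Call:
{"name": "arm_command", "arguments": {
  "steps": "0 0 0 0.0003 0; 0 0 0 0.0004 0; 0 0 0 0.0004 0; 0 0 0 0.0004 0; 0 0 0 0.0004 0; 0 0 0 0.0004 0; 0 0 0 0.0004 0; 0 0 0 0.0004 0"
}}

```text
t: 15.22
tcp_pos: [0.5466, -0.1877, 0.1061]
eef_rot: [0.442, 0.552, -0.442, 0.552]
force: [0.5, 0.4, -0.0]
opening: 0.003
```

Call:
{"name": "arm_command", "arguments": {
  "steps": "0 0 0 0.0004 0; 0 0 0 0.0004 0; 0 0 0 0.0004 0; 0 0 0 0.0004 0; 0 0 0 0.0004 0; 0 0 0 0.0004 0; 0 0 0 0.0004 0; 0 0 0 0.0004 0"
}}

```text
t: 16.23
tcp_pos: [0.5466, -0.1877, 0.1093]
eef_rot: [0.442, 0.552, -0.442, 0.552]
force: [-0.2, 0.9, 0.3]
opening: 0.0
```

Call:
{"name": "arm_command", "arguments": {
  "steps": "0 0 0 0.0004 0; 0 0 0 0.0004 0; 0 0 0 0.0004 0; 0 0 0 0.0004 0; 0 0 0 0.0005 0; 0 0 0 0.0005 0; 0 0 0 0.0005 0; 0 0 0 0.0005 0"
}}

```text
t: 17.23
tcp_pos: [0.5466, -0.1877, 0.1129]
eef_rot: [0.442, 0.552, -0.442, 0.552]
force: [-0.5, 0.6, -0.1]
opening: 0.002
```

```bash
python3 wr.py w10.png 5
```

```text
17.27 [103. 382.] [534. 385.] [np.float64(0.656), np.float64(1.2), np.float64(0.626), np.float64(0.8)]
17.32 [103. 381.] [534. 385.] [np.float64(0.656), np.float64(2.2), np.float64(0.626), np.float64(0.8)]
17.38 [103. 382.] [534. 385.] [np.float64(0.656), np.float64(1.2), np.float64(0.626), np.float64(0.8)]
17.43 [103. 382.] [534. 385.] [np.float64(0.656), np.float64(1.2), np.float64(0.626), np.float64(0.8)]
17.48 [103. 381.] [534. 385.] [np.float64(0.656), np.float64(2.2), np.float64(0.626), np.float64(0.9)]
[ 0.5465467  -0.18776569  0.11285294] [0.75713623 0.5007238  0.50043546]
```

Call:
{"name": "arm_command", "arguments": {
  "steps": "0 0 0 0.0006 0; 0 0 0 0.0007 0; 0 0 0 0.0008 0; 0 0 0 0.001 0; 0 0 0 0.001 0; 0 0 0 0.0015 0; 0 0 0 0.0015 0; 0 0 0 0.002 0"
}}

```text
t: 18.48
tcp_pos: [0.5465, -0.1877, 0.1221]
eef_rot: [0.442, 0.552, -0.442, 0.552]
force: [0.4, 0.2, 0.2]
opening: 0.005
```

```bash
python3 wr.py w11.png 4
```

```text
18.52 [114. 368.] [524. 370.] [np.float64(0.658), np.float64(1.0), np.float64(0.63), np.float64(1.9)]
18.57 [115. 368.] [523. 370.] [np.float64(0.652), np.float64(0.9), np.float64(0.626), np.float64(1.7)]
18.62 [114. 368.] [523. 371.] [np.float64(0.658), np.float64(1.1), np.float64(0.626), np.float64(0.8)]
18.68 [114. 368.] [523. 371.] [np.float64(0.658), np.float64(1.2), np.float64(0.624), np.float64(0.9)]
[ 0.54658936 -0.18773082  0.12202525] [ 0.17458146 -0.00832333  0.74363696]
```

View pics/w11.png

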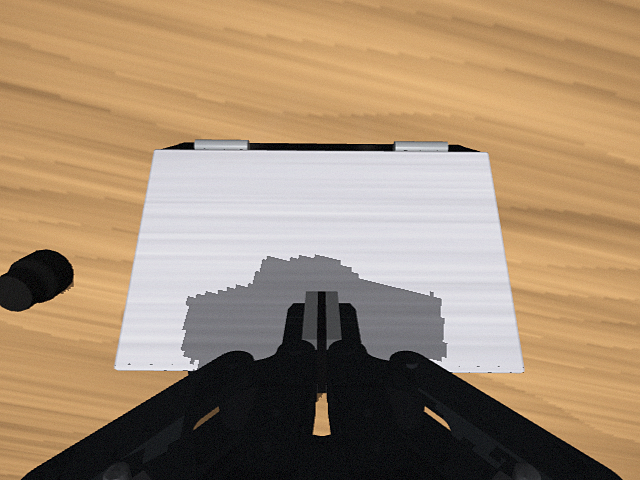

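The lid stands still while the tool is about 10 mm clear of it: its corners stay at (114,368) and (523,371). I'll rise well clear.

Call:
{"name": "arm_command", "arguments": {
  "steps": "0 0 0 0.003 0; 0 0 0 0.006 0; 0 0 0 0.015 0; 0 0 0 0.025 0; 0 0 0 0.025 0; 0 0 0 0.015 0; 0 0 0 0 0; 0 0 0 0 0"
}}

```text
t: 19.68
tcp_pos: [0.5462, -0.1876, 0.2102]
eef_rot: [0.442, 0.552, -0.442, 0.552]
force: [-0.7, 0.3, -0.1]
opening: 0.005
```

```bash
python3 wr.py w12.png 8; python3 look.py s12.png 6
```

```text
19.73 [183. 282.] [458. 283.] [np.float64(0.646), np.float64(0.4), np.float64(0.634), np.float64(2.2)]
19.77 [183. 282.] [458. 283.] [np.float64(0.646), np.float64(0.3), np.float64(0.63), np.float64(2.3)]
19.82 [183. 282.] [458. 284.] [np.float64(0.646), np.float64(0.3), np.float64(0.622), np.float64(1.5)]
19.88 [183. 282.] [458. 283.] [np.float64(0.646), np.float64(0.3), np.float64(0.632), np.float64(2.3)]
19.93 [183. 282.] [458. 283.] [np.float64(0.646), np.float64(0.3), np.float64(0.634), np.float64(2.2)]
19.98 [183. 282.] [458. 283.] [np.float64(0.648), np.float64(0.4), np.float64(0.636), np.float64(2.2)]
20.02 [183. 282.] [457. 284.] [np.float64(0.648), np.float64(0.4), np.float64(0.618), np.float64(1.7)]
20.07 [183. 282.] [457. 284.] [np.float64(0.648), np.float64(0.4), np.float64(0.62), np.float64(1.7)]
[ 0.54647333 -0.18774418  0.21071201] [ 0.03444925  0.15169125 -0.62766208]
20.12 [259. 209.] [157. 268.] th 0.995 0.65 0.0 0.74 err [np.float64(115.1), np.float64(0.9), np.float64(104.7), np.float64(0.6)]
20.18 [259. 209.] [157. 268.] th 0.995 0.65 0.0 0.74 err [np.float64(115.1), np.float64(0.9), np.float64(104.7), np.float64(0.6)]
20.23 [259. 209.] [157. 268.] th 0.995 0.65 0.0 0.74 err [np.float64(115.1), np.float64(0.9), np.float64(104.7), np.float64(0.6)]
20.27 [259. 209.] [157. 268.] th 0.995 0.65 0.0 0.74 err [np.float64(115.1), np.float64(0.9), np.float64(104.7), np.float64(0.6)]
20.32 [258. 209.] [157. 268.] th 0.995 0.61 0.0 0.74 err [np.float64(114.3), np.float64(0.4), np.float64(104.7), np.float64(0.6)]
20.38 [258. 209.] [157. 268.] th 0.995 0.61 0.0 0.74 err [np.float64(114.3), np.float64(0.4), np.float64(104.7), np.float64(0.6)]
[ 0.54656427 -0.18774425  0.21099233] [0.41185897 0.65260037 0.65914502]
```

View pics/s12.png

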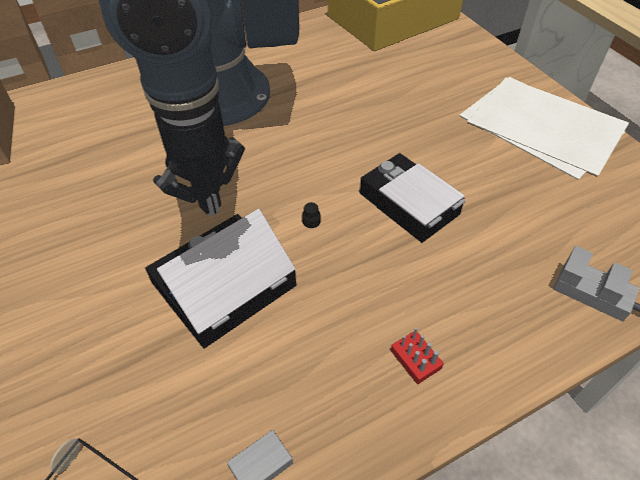

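The wide lid stands open and still, with corners at (259,209) and (157,268). The narrow case at (415,195) is shut and the tool is clear, so I'm handing in.

```bash
python3 -c "
from plant import r
print(r.sign_off(), r.read_state()['t'])"
```

```text
the job is handed in; nothing more can be done
the job is handed in; nothing more can be done
```

The wider case is open and its lid is standing still. I handed the job in at about 20.4 s, well inside the 45 s limit, and no verdict is reported.

- **Opening:** I pressed the wider case's button with closed fingers (about 5 N) and rose straight up. The lid popped up and was seen nodding.
- **Steadying:** I rested the fingers on the lid and held it still at about 0.50 rad for more than half a second. I then eased off at 3–4 mm/s, and the lid followed up and stayed open.
- **Last checks:** With the tool about 0.1 m above the lid, 14 pictures over 0.7 s showed its corners still to within 1 pixel. The narrower case looked shut and untouched.
- **Disagreements:** The wrist view put the final lid angle at 0.62–0.65 rad and the scene view at 0.61–0.74, against the stated rest angle of 0.68. I put this down to calibration and pixel error.
- **Weak checks:** The 0.5 N contact was too small to see in the force reading. I judged contact from the pictures and the lid geometry instead. I also did not measure whether the lid reached its 0.9 stop on the first swing.

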